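Count to the third gap and park the sample pot

ROBOT

A 6-joint arm with a two-finger parallel gripper is mounted at the origin on the work surface. World frame = base frame: x ahead of the robot, y to its left, z up, the work surface at z = 0. Lengths are in m, angles in rad, forces in N, time in s.
With the tool pointing down it reaches from about 0.35 to 0.925 m from the base axis. Payload 6.4 kg.
Tool frame: the origin (TCP) lies at the very end of the fingers, on their centre line; the grasp point (between the pads) lies 19 mm behind it; z points along the fingers, x is the direction in which the jaws open and shut, and the axes are right-handed (so a half turn about z gives the same grasp; the last joint's range is limited). The gripper opens to 94 mm and grips with 3 to 60 N. Pads are 16 mm wide; open, the fingers measure 119 mm over their backs; the gripper's body (75 mm by 177 mm) begins 78 mm behind the grasp point.
Start: joints at [-0.174, 0.245, 1.558, -0, 1.339, -0.174], TCP at [0.65, 0, 0.205] pointing down, gripper open.
Joint ranges: [-3.13, 3.13], [-1.02, 2.26], [0.13, 2.54], [-0.95, 4.09], [0.21, 2.88], [-2.74, 2.74]. Speed limits (rad/s): [2.57, 2.57, 3.14, 3.14, 3.14, 3.14].

INTERFACE

Orientations are given as a unit quaternion [x, y, z, w].
In Python, from plant import env, solver, readout, imaging gives the robot as it stands. Calls block until the motion is done:
- env.move_pose(position, orientation): joint-space move of the TCP to a pose.
- env.move_linear(position, feed=0.15, attitude=None, stop_force=None): straight line of the TCP; attitude=None keeps the orientation; feed is the mean speed in m/s. With stop_force (N) it stops when the force on the tool has changed by that much, and returns True; else False.
- env.movej(angles): joint-space move.
- env.ungrasp() and env.grasp(): open the fingers fully, or close them until they stop; the grip force is fixed at half the most.
- env.sleep(seconds).
- solver.ik(position, orientation): joint angles nearest the present ones, or None.
- readout.state(): the state.
- imaging.get_image(name): name is "scene" or "side" or "wrist"; returns a dict with "image" (420x560x3 uint8, red, green, blue), "intrinsics" (3x3 intrinsics, pixels), "dist" ([k1, k2, p1, p2, k3] as OpenCV has them; the pictures are not rectified), "extrinsics" (4x4, takes a point from world to camera coordinates); the wrist camera has in their place "mount" (4x4, takes a point from camera to tool coordinates, whose origin is the TCP and whose axes are the tool frame's). Camera axes: x right, y down, z forward; pixel columns grow to the right and rows downward; lengths in m; the calibration is good to about 2 mm. A picture is of the moment at which its call begins: read the wrist's pose just before it. There is no depth.
A pose or a line that the arm cannot do raises env.IKError and nothing moves.
- env.job_done(): hands the job in, once; it reports no verdict.
The state is a dict: "t": time; "joints": joint angles; "joint_vel": joint speeds; "joint_efforts": joint torques, N m; "ee_pos": TCP position; "ee_rot": TCP orientation; "force": force on the tool from outside, world axes, zero at the start; "wrist_torque": the same for the moment, N m; "opening": finger opening in m.
Only numpy, scipy, OpenCV 4.12 (cv2) and the standard library are available. Lean on these libraries where they do the work, as an engineer would, in place of code of your own. Each camera call takes 0.05 s, during which the arm holds its last target. There are 200 camera calls.

TASK

Counting gaps from the red end of the dark steel sample rack, run a fingertip along the rail and push the yellow marker along it past the first and second gaps, stopping with the marker over the middle of the third gap and never running on to the fourth. Then push the blue-lidded pot across the table into that third gap until it is fully home against the back of the rack, leaving the marker where it is. Only push: lift nothing, keep the pot upright, and leave the other pots and the things around undisturbed.

Things in the scene. Friction and masses are not known exactly. Their poses are not given: they have to be found in the camera images.
- rack: Dark steel rack fixed to the table, open towards the robot: six gaps in a row, 48 mm clear each. Origin on the table, mid rack; x points from the open mouths to the closed back, y along the row to the red end, z up. Gap centres, counted from the red end: y = +130, +78, +26, -26, -78, -130 mm. Dividers 4 mm thick, 36 mm high. Mouth at x = -18 mm, face of the back wall at x = +16 mm; no floor.
- rail_mid (a point): Middle of the marker's rail, on top of it, 50 mm above the table at rack x = +34 mm, y = 0. The rail is a 10 mm square aluminium bar along the rack's y, behind the 36 mm high back wall, between a red end post (+y) and a grey one (-y), both 56 mm high, 10 mm thick and centred at y = +163 and -163 mm.
- marker (a joint): How far the yellow marker has slid from the red end, in m, growing towards the rack's -y; its centre is at rack y = 0.150 - value: 0.020 is over the middle of gap 1, 0.072 gap 2, 0.124 gap 3, 0.176 gap 4. It starts over gap 1, slides with about 1.5 N of friction, stays where it is left and cannot come off the rail.
- marker_top (a point): Centre of the top of the yellow marker, 88 mm above the table. The marker is an upright block 16 mm along the rail and 24 mm across it, standing from the rail up to this point (38 mm clear above the rail), with a short black pointer towards the mouths.
- pot_blue_center (a point): Centre of the blue-lidded white pot, a closed cylinder 40 mm in diameter and 42 mm high (this point 21 mm above the table), 80 to 170 g, standing loose on the table in front of the rack. Fully home in a gap its centre is 20 mm in front of the back wall's face, and it sticks out about 6 mm at the mouth.
- pot_orange_center (a point): Centre of an orange-lidded pot of the same size, standing loose in front of the rack on the other side of the third gap from the blue one. Leave it alone.
- pot_white_center (a point): Centre of a white-lidded pot of the same size, already standing in gap 1 or gap 4. Leave it alone.
- pot_green_center (a point): Centre of a green-lidded pot of the same size, standing in the other of gaps 1 and 4. Leave it alone.
- oil: Amber oil bottle, 72 mm in diameter, 240 mm high, loose on the robot's left; origin at the centre of its foot.
- bowl: Green bowl, 220 mm wide, 110 mm high, loose at the back left; origin at the centre of its foot.
- jar: Glass jar with grey cap, 70 mm in diameter, 100 mm high, loose at the back; origin at the centre of its foot.
- flour: Paper flour packet, 56 x 90 x 102 mm high, loose at the back; origin at the centre of its foot.
Not all that is in view belongs to the job. What is shaped like the part that bears pot_blue_center but pink is not meant.

How it is judged:
On the way, in this order (a step that is already met when the one before it is completed fails the run):
1. the yellow marker stands over the middle of the third gap (within 11 mm) (value of joint marker between 0.113 and 0.135 m), for 0.3 s.
2. the blue-lidded pot stands fully home in the third gap (x of pot_blue_center in the frame of rack between -0.01 and 0.002 m and y of pot_blue_center in the frame of rack between 0.018 and 0.034 m and height (world z) of pot_blue_center below 0.025 m and angle between pot_blue_center's own z axis and vertical below 0.1 rad and linear speed of pot_blue below 0.01 m/s), for 0.2 s.
At the end, for the whole second after the job is handed in: The blue-lidded pot stands upright on the table in the third gap from the red end, within 6 mm of the back wall and at rest; the marker is still within 11 mm of the middle of the third gap (all of step 1 and all of step 2); the robot touches nothing.
It fails at once if the marker was run on to the fourth gap (value of joint marker above 0.152 m).
It fails at once if the blue-lidded pot was lifted or tipped (height (world z) of pot_blue_center above 0.029 m or angle between pot_blue_center's own z axis and vertical above 0.3 rad).
It fails at once if another pot or a thing on the table was disturbed (moved over 12 mm, or tipped) (distance of any of pot_orange_center, pot_white_center, pot_green_center, oil, bowl, jar, flour from where it was at the start of the episode above 0.012 m or angle between any of pot_orange_center, pot_white_center, pot_green_center, oil, bowl, jar, flour's own z axis and vertical above 0.3 rad).
It also fails if it takes over 67 s, if anything falls off the work surface, if the arm or the gripper's body presses on something with over 40 N, if the wrist force passes 120 N, or if a joint passes its speed limit or range.

## Working session

There is one attempt and no reset: what is moved stays moved. The work goes in short steps, each a Python script; the robot and the scene stay as the last script left them, time stands still between calls to the robot, and variables do not carry over. Pictures are saved under pics/ and viewed, about 8 in all and at most 12, crops included, and the job is handed in when it is done.

```bash
mkdir -p pics; ls; cat > h.py <<'E'
import numpy as np, cv2
from plant import env, solver, readout, imaging
from scipy.spatial.transform import Rotation as R
def shot(n,f=None):
    s=readout.state(); d=imaging.get_image(n)
    if 'extrinsics' in d: T=np.linalg.inv(np.array(d['extrinsics']))
    else:
        W=np.eye(4); W[:3,:3]=R.from_quat(s['ee_rot']).as_matrix(); W[:3,3]=s['ee_pos']; T=W@np.array(d['mount'])
    d['T']=T
    if f: cv2.imwrite('pics/'+f,np.array(d['image'])[:,:,::-1])
    return d
def ray(d,uv):
    p=cv2.undistortPoints(np.array([[uv]],float),np.array(d['intrinsics']),np.array(d['dist'])).ravel()
    v=d['T'][:3,:3]@np.array([p[0],p[1],1]); return d['T'][:3,3],v/np.linalg.norm(v)
def onz(d,uv,z):
    o,v=ray(d,uv); return o+v*(z-o[2])/v[2]
def proj(d,P):
    M=np.linalg.inv(d['T']); return cv2.projectPoints(np.array(P,float).reshape(-1,3),cv2.Rodrigues(M[:3,:3])[0],M[:3,3],np.array(d['intrinsics']),np.array(d['dist']))[0].reshape(-1,2)
def save(d,n):
    np.savez(n,**{k:np.array(v) for k,v in d.items()})
E
python3 - <<'E'
from h import *
a=[]
for n in ['scene','side','wrist']:
    d=shot(n); save(d,'pics/'+n+'0.npz'); cv2.imwrite(f'pics/{n}0.png',np.array(d['image'])[:,:,::-1]); print(n,d['T'].round(3).tolist())
print(readout.state())
E
```

```text
pics
scene [[-0.14, 0.783, -0.606, 1.238], [0.99, 0.111, -0.085, 0.208], [0.001, -0.612, -0.791, 0.875], [0.0, 0.0, 0.0, 1.0]]
side [[0.919, -0.246, 0.308, 0.361], [-0.394, -0.568, 0.723, -0.473], [-0.003, -0.785, -0.619, 0.603], [0.0, 0.0, 0.0, 1.0]]
wrist [[1.0, 0.001, -0.001, 0.65], [0.001, -0.973, -0.233, 0.067], [-0.002, 0.233, -0.973, 0.385], [0.0, 0.0, 0.0, 1.0]]
{'t': 0.15, 'joints': array([-1.74106105e-01,  2.45621669e-01,  1.55872797e+00, -6.47582973e-06,
        1.33873963e+00, -1.74076504e-01]), 'joint_vel': array([-0.00015833, -0.00252129, -0.00481422, -0.00101818, -0.00049095,
       -0.00105323]), 'joint_efforts': array([ 8.87750393e-04, -4.16263855e+01, -3.14982533e+01,  6.85620052e-02,
        3.16100603e-02, -6.42144232e-05]), 'ee_pos': array([6.49529423e-01, 8.29185726e-05, 2.04622206e-01]), 'ee_rot': array([ 9.99999720e-01, -1.40538052e-05, -7.37544373e-04, -1.26514237e-04]), 'force': array([ 0.99382169, -0.76002531,  1.17408763]), 'wrist_torque': array([-0.03991702,  0.01146324, -0.05582922]), 'opening': 0.09400057965078533}
```

View pics/scene0.png

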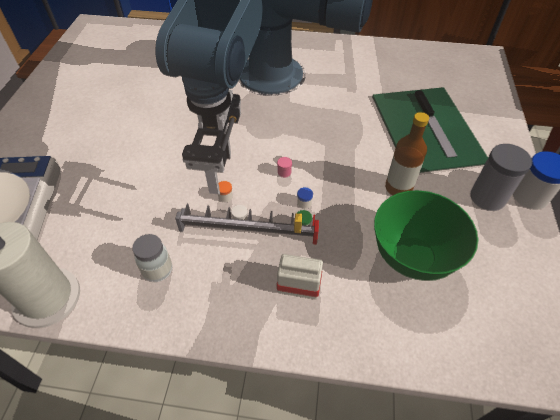

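View pics/side0.png

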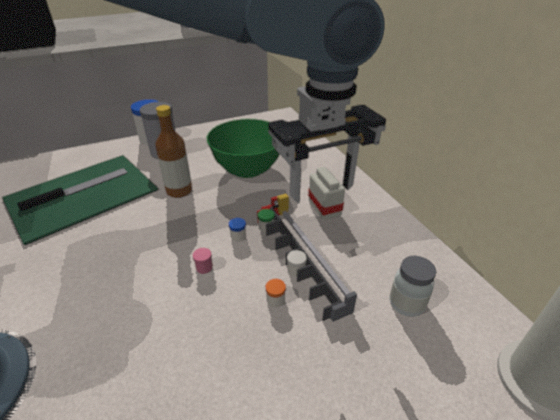

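View pics/wrist0.png

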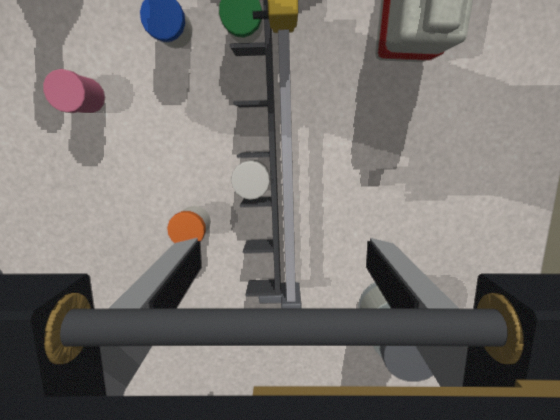

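The scene view shows the rack across (180–318, 220), with its red end post at (316,231). The marker is at (298,222), the orange pot at (225,190) and the green pot in gap 1.

Candidates for the target:
- **Small blue-lidded pot:** scene (305,195), side (237,228), wrist (163,18). This fits the description, so it's my choice.
- **Pink pot:** scene (285,166), the decoy.
- **Large blue-lidded canister:** scene (547,165), too big.

Next I'll take a wrist view from higher up, further along +y, and measure there.

```bash
cat >> h.py <<'E'
RNG={'blue':((105,130,50),(125,255,255)),'orange':((5,180,120),(14,255,255)),'green':((55,130,40),(80,255,200)),'yellow':((20,160,80),(30,255,255)),'pink':((165,90,80),(176,200,255)),'red':((0,190,80),(4,255,255))}
def blobs(d,c,amin=25):
    h=cv2.cvtColor(np.array(d['image']),cv2.COLOR_RGB2HSV); m=cv2.inRange(h,*map(np.array,RNG[c]))
    n,l,s,ce=cv2.connectedComponentsWithStats(m)
    return [(ce[i].round(1),s[i].tolist()) for i in range(1,n) if s[i][4]>=amin]
E
python3 - <<'E'
from h import *
q=[1,0,0,0]
env.move_pose([0.62,0.03,0.33],q)
d=shot('wrist','w1.png'); save(d,'pics/w1.npz')
for n in ['w1','side0','scene0']:
    e=dict(np.load(f'pics/{n}.npz'))
    for c in RNG:
        z={'yellow':.088,'red':.056}.get(c,.042)
        for b in blobs(e,c): print(n,c,b[0],b[1],onz(e,b[0],z).round(4))
E
```

```text
w1 blue [220.1  74.1] [206, 59, 29, 31, 726] [0.5367 0.1706 0.042 ]
w1 orange [231.9 224.3] [220, 212, 25, 25, 500] [ 0.5448 -0.0332  0.042 ]
w1 green [275.2  70.2] [262, 55, 28, 32, 679] [0.6088 0.1755 0.042 ]
w1 yellow [307.7  72.8] [298, 66, 20, 14, 247] [0.6481 0.165  0.088 ]
w1 pink [150.8 124.8] [135, 111, 36, 29, 741] [0.4402 0.1063 0.042 ]
w1 red [304.9  40.2] [298, 37, 16, 8, 73] [0.6461 0.2077 0.056 ]
w1 red [285.3  46.7] [275, 42, 22, 11, 119] [0.6218 0.2003 0.056 ]
side0 blue [139.4 105.5] [131, 100, 25, 15, 155] [0.4212 0.9433 0.042 ]
side0 blue [236.8 224.1] [229, 218, 16, 13, 163] [0.5357 0.1656 0.042 ]
side0 orange [275.1 287.2] [267, 280, 18, 15, 199] [ 0.5435 -0.0376  0.042 ]
side0 green [243.6 146.2] [208, 120, 70, 57, 2136] [0.67   0.5011 0.042 ]
side0 green [266.4 215.5] [259, 210, 16, 11, 101] [0.6089 0.1675 0.042 ]
side0 yellow [162.8 110.7] [158, 106, 12, 11, 86] [0.4812 0.7522 0.088 ]
side0 yellow [282.7 202.5] [278, 195, 10, 19, 107] [0.6393 0.143  0.088 ]
side0 pink [202.5 259.9] [193, 249, 18, 24, 347] [0.4356 0.0867 0.042 ]
scene0 blue [65.7  6.3] [48, 0, 49, 21, 443] [-0.2526 -0.8237  0.042 ]
scene0 blue [147.    5.1] [120, 0, 57, 17, 600] [-0.3042 -0.5215  0.042 ]
scene0 blue [36.5 18.5] [30, 8, 14, 21, 107] [-0.1537 -0.8909  0.042 ]
scene0 blue [546.5 166.2] [531, 151, 29, 32, 766] [0.3566 0.7891 0.042 ]
scene0 blue [304.8 193.5] [298, 188, 14, 13, 142] [0.539  0.1709 0.042 ]
scene0 orange [224.7 187. ] [219, 182, 12, 12, 119] [ 0.5462 -0.031   0.042 ]
scene0 green [411.2 227. ] [375, 191, 93, 83, 4167] [0.6057 0.4289 0.042 ]
scene0 yellow [421.  118.8] [414, 112, 15, 15, 176] [0.269  0.4583 0.088 ]
scene0 yellow [298.2 221.2] [295, 214, 7, 19, 95] [0.6601 0.1669 0.088 ]
scene0 pink [284.2 166.3] [277, 157, 15, 20, 237] [0.4543 0.1077 0.042 ]
```

View pics/w1.png

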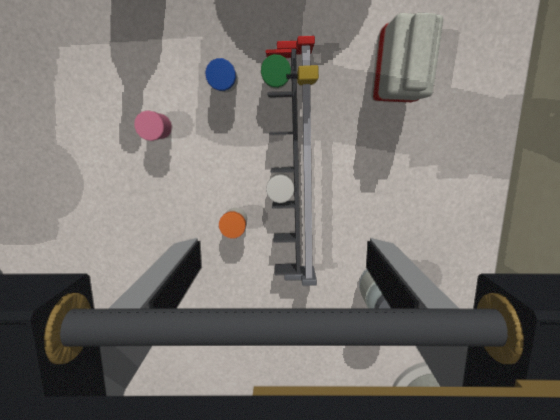

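The wrist view shows the blue lid at (220,74), pink (151,125), orange (232,224), green in gap 1 (275,70), white in gap 4 (280,188) and the marker (308,73). I'll zoom in on the rack, which also checks the blue pot choice.

```bash
python3 - <<'E'
import cv2
i=cv2.imread('pics/w1.png')[30:292,200:330]
i=cv2.resize(i,None,fx=3,fy=3,interpolation=cv2.INTER_CUBIC)
cv2.imwrite('pics/c1.png',cv2.rotate(i,cv2.ROTATE_90_COUNTERCLOCKWISE))
E
```

```text
(no output)
```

View pics/c1.png

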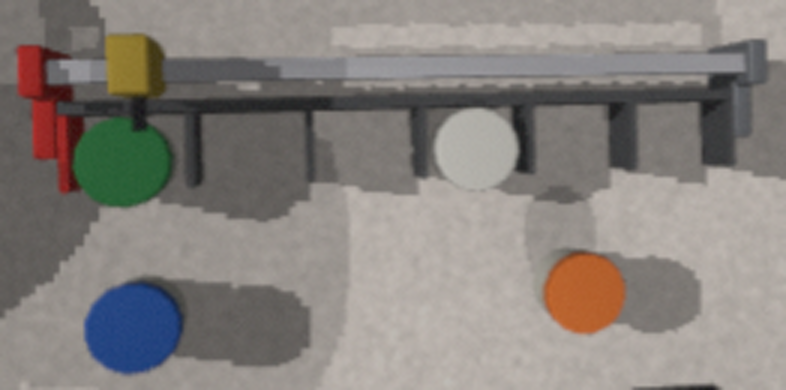

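The crop confirms the blue-lidded pot. Gap 3 lies between the dividers at crop columns 310 and 415. The red post top is at crop (31,71) and the grey post top at (755,61). From those I'll compute the rack frame and cross-check it.

```bash
cat > rack.py <<'E'
from h import *
e=dict(np.load('pics/w1.npz'))
cr=lambda X,Y:(330-Y/3-.5,30+X/3-.5)
A=onz(e,cr(31,71),.056);B=onz(e,cr(755,61),.056)
yr=(A-B)[:2]/np.linalg.norm((A-B)[:2]); xr=np.array([yr[1],-yr[0]])
O=(A+B)[:2]/2-.034*xr
def W(x,y): return O+x*xr+y*yr
def L(P): P=np.asarray(P)[:2]-O; return np.array([P@xr,P@yr])
E
python3 - <<'E'
from rack import *
print('len',np.linalg.norm(A-B),A,B,'O',O,'xr',xr,'gap3',W(0,.026))
f=lambda X,Y,z:L(onz(e,cr(X,Y),z))*1000
print('lids blue/green/white/orange',[f(X,Y,.042).round(1) for X,Y in((133,327),(123,161),(476,149),(585,293))])
print('marker',f(130,64,.088))
print('dividers',[f(X,Y,.036).round(1) for X,Y in((190,180),(310,180),(413,170))])
# triangulate blue/orange from 3 views
for c,px in {'blue':[(220.1,74.1),(236.8,224.1),(304.8,193.5)],'orange':[(231.9,224.3),(275.1,287.2),(224.7,187)],'yel':[(307.7,72.8)]}.items():
    M=0;b=0
    for n,p in zip(['w1','side0','scene0'],px):
        d=dict(np.load(f'pics/{n}.npz'));o,v=ray(d,p);Q=np.eye(3)-np.outer(v,v);M=M+Q;b=b+Q@o
    if c!='yel': P=np.linalg.solve(M,b);print(c,P,L(P))
# side: rack ends projection check
for n in['side0','scene0']:
    d=dict(np.load(f'pics/{n}.npz'));print(n,proj(d,[[*W(.034,.163),.056],[*W(.034,-.163),.056],[*W(.034,.13),.088]]).round(1).tolist())
    for nm,p in {'side0':[('flour',(329,208))],'scene0':[('flour',(300,290)),('jar',(155,277)),('oil',(402,188))]}[n]: print(nm,onz(d,p,0),L(onz(d,p,0)))
E
```

```text
len 0.32418376309322167 [0.64724291 0.20809528 0.056     ] [ 0.65764549 -0.11592154  0.056     ] O [0.61846171 0.04499586] xr [0.99948503 0.03208855] gap3 [0.61762741 0.07098247]
lids blue/green/white/orange [array([-77.2, 128.4]), array([ -4.7, 130.3]), array([ -4.7, -24.9]), array([-76.2, -76.1])]
marker [ 34.04453682 118.91001362]
dividers [array([-14.3, 103.8]), array([-16.5,  51.7]), array([-13.7,   4.4])]
blue [0.53638285 0.17070566 0.0382951 ] [-0.07800274  0.12827886]
orange [ 0.54415457 -0.03352044  0.03828276] [-0.07678834 -0.07609146]
side0 [[274.5, 197.1], [350.3, 293.9], [280.4, 193.6]]
flour [0.78642789 0.17964663 0.        ] [0.17220043 0.12919164]
scene0 [[316.5, 227.0], [178.1, 214.7], [302.8, 217.5]]
flour [0.78325812 0.18820401 0.        ] [0.16930689 0.13784632]
jar [ 0.79711279 -0.14098698  0.        ] [ 0.17259116 -0.19161971]
oil [0.44872979 0.42125034 0.        ] [-0.15757106  0.38150717]
```

The measurements agree with the drawing: post spacing 324 mm against 326, dividers at y ≈ 104/52/4 against 104/52/0, home pots at x ≈ −4.7 against −4. Now I'll push the marker.

```bash
cat >> rack.py <<'E'
yaw=np.arctan2(xr[1],xr[0])
def Q(a=0): return (R.from_euler('z',yaw+a)*R.from_quat([1,0,0,0])).as_quat()
def at(x,y,z): return [*W(x,y),z]
E
python3 - <<'E'
from rack import *
env.grasp()
env.move_pose(at(.034,.152,.14),Q())
print(env.move_linear(at(.034,.152,.067),feed=.12,stop_force=8))
print(env.move_linear(at(.034,.060,.067),feed=.06,stop_force=15), L(readout.state()['ee_pos']),readout.state()['force'],readout.state()['opening'])
d=shot('wrist','w2.png');save(d,'pics/w2.npz')
s=shot('side','s2.png');save(s,'pics/s2.npz')
a=cv2.imread('pics/w2.png');b=cv2.imread('pics/s2.png')[170:330,200:400]
b=cv2.resize(b,None,fx=1.2,fy=1.2); a=a[:, :]
o=np.zeros((420,800,3),np.uint8);o[:,:560]=a;o[:192,560:800]=b;cv2.imwrite('pics/m2.png',o)
print(readout.state()['t'])
E
```

```text
False
False [0.03380766 0.05997316] [-0.23575811  0.14512585  0.06827358] 0.00038618654996782004
5.75
```

View pics/m2.png

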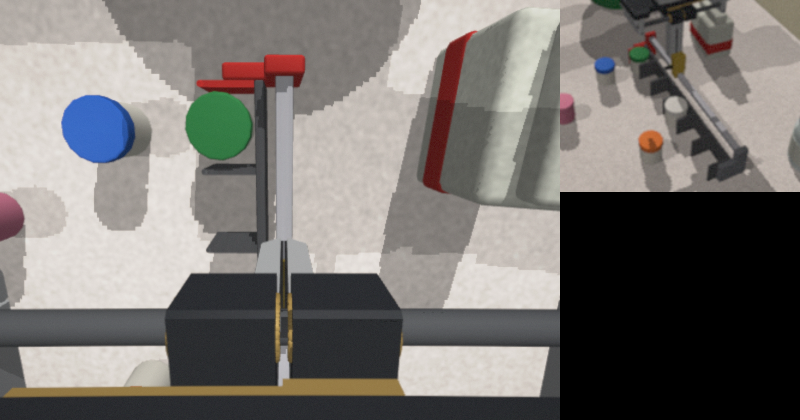

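The marker is riding ahead of the fingertip (side inset, about (678,63)) and nothing else has moved. I'll finish the push, back off, rise and check.

```bash
python3 - <<'E'
from rack import *
env.move_linear(at(.034,.042,.067),feed=.04)
print(L(readout.state()['ee_pos']))
env.move_linear(at(.034,.056,.067),feed=.08)
env.move_linear(at(.034,.056,.12),feed=.15)
env.move_pose(at(-.078,.172,.15),Q())
s=shot('side');c=shot('scene');w=shot('wrist','w3.png');save(w,'pics/w3.npz');save(s,'pics/s3.npz');save(c,'pics/c3.npz')
i=np.array(s['image'])[:,:,::-1]
p=[]
for d,n in((s,'side'),(c,'scene')):
  for y in (.026,): print(n,'pred',proj(d,[[*W(.034,y),.069]]),[b for b in blobs(d,'yellow')])
  u,v=proj(d,[[*W(0,.04),.03]])[0].astype(int)
  t=np.ascontiguousarray(np.array(d['image'])[v-50:v+50,u-65:u+65,::-1]); p.append(cv2.resize(t,None,fx=3,fy=3,interpolation=cv2.INTER_CUBIC))
cv2.imwrite('pics/m3.png',np.hstack(p))
for cc in('blue','green'): print(cc,[(b[0],L(onz(w,b[0],.042)).round(4)) for b in blobs(w,cc)])
print(readout.state()['t'])
E
```

```text
[0.03415846 0.04141866]
side pred [[301.38168862 226.57784661]] [(array([162.3, 110.5]), [157, 106, 12, 11, 88]), (array([302.3, 227. ]), [298, 219, 10, 20, 120])]
scene pred [[257.41451617 218.47974849]] [(array([421. , 118.8]), [414, 112, 15, 15, 173]), (array([256.8, 216.1]), [253, 210, 8, 19, 75])]
blue [(array([282.9, 244.7]), array([-0.0778,  0.1386]))]
green [(array([475.1,  21.3]), array([0.071 , 0.3206])), (array([361.9, 251.8]), array([-0.0058,  0.1317]))]
8.025
```

View pics/m3.png

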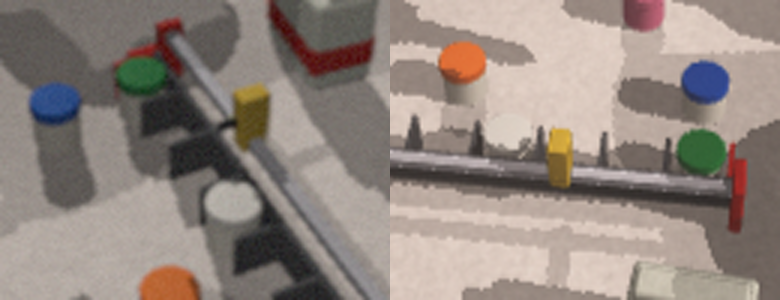

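The marker is over gap 3: the side view puts its centroid within 1 px of the prediction and the scene view within 2.5 px. Next I'll push the pot in −y in two stages, tracking it from the side and scene cameras.

```bash
cat >> rack.py <<'E'
def pot(c='blue'):
    M=0;b=0;px=[]
    for n in('side','scene'):
        d=shot(n)
        cand=[(np.linalg.norm(L(onz(d,k[0],.039))-[-.05,.05]),k) for k in blobs(d,c,10)]
        cand=[k for k in cand if k[0]<.2]
        if not cand: px.append(None); continue
        k=max(cand,key=lambda t:t[1][1][4])[1]; o,v=ray(d,k[0]);Z=np.eye(3)-np.outer(v,v);M=M+Z;b=b+Z@o;px.append((k[1][4],L(onz(d,k[0],.039)).round(4)))
    return (L(np.linalg.solve(M,b)).round(4) if None not in px else None),px
E
python3 - <<'E'
from rack import *
print(pot(),pot('orange'))
env.move_linear(at(-.078,.172,.018),feed=.15,stop_force=10)
env.move_linear(at(-.078,.130,.018),feed=.06,stop_force=15)
print(pot(),readout.state()['force'])
env.move_linear(at(-.078,.100,.018),feed=.06,stop_force=15)
print(pot(),readout.state()['force'],readout.state()['t'])
shot('side','s4.png')
E
```

```text
(array([-0.0775,  0.1281]), [(160, array([-0.0775,  0.1261])), (146, array([-0.0776,  0.1286]))]) (array([-0.0769, -0.0767]), [(207, array([-0.0765, -0.0778])), (127, array([-0.0776, -0.076 ]))])
(array([-0.0761,  0.0891]), [(168, array([-0.0779,  0.0971])), (16, array([-0.0722,  0.0858]))]) [-0.63642738  0.80793709  0.48231169]
(None, [(180, array([-0.078 ,  0.0666])), None]) [-0.12206274 -0.10831209 -0.81020696] 10.9583
```

```bash
python3 - <<'E'
from rack import *
env.move_linear(at(-.078,.057,.018),feed=.06,stop_force=15)
print(pot())
env.move_linear(at(-.078,.075,.018),feed=.1)
env.move_linear(at(-.078,.075,.10),feed=.2)
env.move_pose(at(-.150,.026,.12),Q(np.pi/2))
print(pot(),pot('orange'),readout.state()['t'],L(readout.state()['ee_pos']))
w=shot('wrist','w5.png');save(w,'pics/w5.npz')
for cc in('blue','green','orange'): print(cc,[(b,L(onz(w,b[0],.042)).round(4)) for b in blobs(w,cc)])
E
```

```text
(None, [(202, array([-0.078 ,  0.0241])), None])
(array([-0.0781,  0.0257]), [(200, array([-0.0781,  0.0238])), (142, array([-0.0779,  0.0264]))]) (array([-0.0764, -0.0771]), [(206, array([-0.0763, -0.0779])), (137, array([-0.0766, -0.0766]))]) 14.55 [-0.14999827  0.02607918]
blue [((array([283.5, 293.5]), [283, 280, 2, 28, 56]), array([-0.0848,  0.0263]))]
green [((array([408.7, 372.5]), [398, 352, 24, 41, 704]), array([-0.0081,  0.1383]))]
orange [((array([159.2, 293.9]), [140, 280, 42, 28, 871]), array([-0.0845, -0.0785]))]
```

View pics/w5.png

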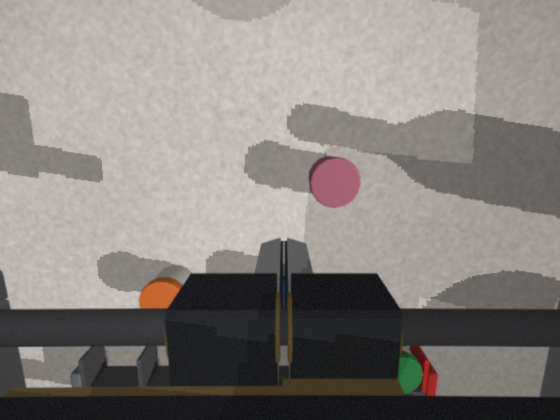

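The pot is at rack (−78, 25.7) mm, in line with gap 3, and the orange pot is unmoved. The wrist view shows the pink pot at (335,182), well clear of the descent point. Now I'll push it in.

```bash
python3 - <<'E'
from rack import *
print(env.move_linear(at(-.122,.026,.018),feed=.15,stop_force=10))
print(env.move_linear(at(-.066,.026,.018),feed=.05,stop_force=10),pot())
p=pot()
if p[0] is None or abs(p[0][1]-.026)<.004:
    print(env.move_linear(at(-.029,.026,.018),feed=.03,stop_force=10))
    s=readout.state();print(L(s['ee_pos']),s['force'],pot(),s['t'])
E
```

```text
False
False (array([-0.0375,  0.0222]), [(59, array([-0.0383,  0.0109])), (158, array([-0.0364,  0.0262]))])
True
[-0.03375309  0.0260565 ] [ 0.05254345 -0.59797778 -0.59994925] (array([-0.0044,  0.0265]), [(57, array([-0.0046,  0.0107])), (94, array([-0.0058,  0.033 ]))]) 17.9667
```

The push stopped on contact with the back wall. I'll retreat and verify.

```bash
python3 - <<'E'
from rack import *
env.move_linear(at(-.06,.026,.018),feed=.06)
env.move_linear(at(-.06,.026,.12),feed=.2)
env.move_pose(at(-.17,-.02,.28),Q())
env.sleep(.3)
for c in('blue','orange','green'): print(c,pot(c))
p=[]
for n in('side','scene'):
  d=shot(n)
  print(n,'marker pred',proj(d,[[*W(.034,.026),.069]]),[b for b in blobs(d,'yellow')])
  u,v=proj(d,[[*W(0,.026),.03]])[0].astype(int)
  t=np.ascontiguousarray(np.array(d['image'])[v-50:v+50,u-65:u+65,::-1]); p.append(cv2.resize(t,None,fx=3,fy=3,interpolation=cv2.INTER_CUBIC))
cv2.imwrite('pics/m6.png',np.hstack(p))
w=shot('wrist')
for c in('blue','green','orange'): print('wrist',c,[(b[0],L(onz(w,b[0],.042)).round(4)) for b in blobs(w,c)])
print(readout.state()['t'])
E
```

```text
blue (array([-0.0044,  0.0305]), [(217, array([-0.0039,  0.0251])), (89, array([-0.0058,  0.033 ]))])
orange (array([-0.0764, -0.0773]), [(214, array([-0.0761, -0.0783])), (135, array([-0.0769, -0.0767]))])
green (array([-0.0041,  0.1331]), [(124, array([-0.0042,  0.1282])), (97, array([-0.0045,  0.1345]))])
side marker pred [[301.38168862 226.57784661]] [(array([163. , 113.2]), [158, 111, 11, 6, 42]), (array([302.5, 226.9]), [298, 219, 10, 18, 107])]
scene marker pred [[257.41451617 218.47974849]] [(array([421.4, 118.6]), [414, 112, 15, 15, 162]), (array([256.7, 216.4]), [253, 210, 8, 19, 79])]
wrist blue [(array([418. , 149.3]), array([-0.0045,  0.0265]))]
wrist green [(array([425.8,  57.5]), array([-0.0059,  0.1306]))]
wrist orange [(array([354.3, 229. ]), array([-0.0776, -0.0756]))]
21.3417
```

View pics/m6.png

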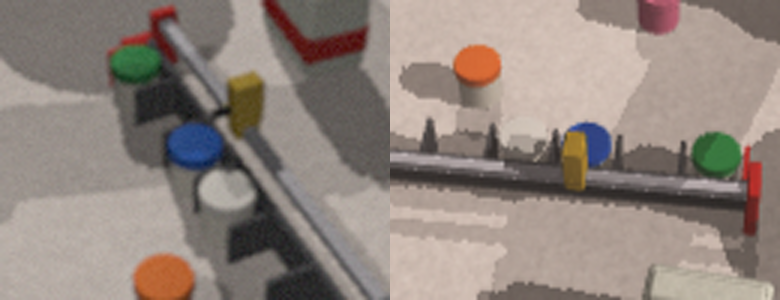

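The blue pot is home beside white's gap. Its wrist reading is (−4.5, 26.5) mm, level with the already-home green pot, and the marker hasn't moved. Handing in.

```bash
python3 -c "
from plant import env
env.job_done()"
```

```text
the job is handed in; nothing more can be done
```

I handed the job in with the marker over gap 3 and the blue pot home in gap 3. The last check was at 21.3 s on the clock. I pushed the marker along the rail with closed fingers, then slid the pot sideways in −y and into the gap until it met the back wall.

**Last checks**
- **Blue pot:** the wrist camera puts it at rack (−4.5, +26.5) mm, against (−4, +26) for fully home. It looks upright in the picture.
- **Marker:** it sits within about 2 mm of the middle of gap 3, before and after the pot push.
- **Other things:** the orange and green pots measured within about 2 mm of where they started. I checked the white pot and the flour only by eye. The oil, bowl and jar I did not check again, but the arm stayed well clear of them.
- **Robot:** it was parked clear at 0.28 m height, touching nothing.

**One disagreement:** in the scene view the pot reads y = +33 mm, because the marker hides part of its lid. That pulls the two-camera estimate to +30.5 mm. The side view (+25.1 mm) and wrist view (+26.5 mm) agree, so I relied on those.

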